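# Kiln vent purge: key in, then hold the damper open

### The arm

A 6-joint arm with a two-finger parallel gripper is mounted at the origin on the work surface. World frame = base frame: x ahead of the robot, y to its left, z up, the work surface at z = 0. Lengths are in m, angles in rad, forces in N, time in s.
With the tool pointing down it reaches from about 0.225 to 0.725 m from the base axis. Payload 3.1 kg.
Tool frame: the origin (TCP) lies on the centre line of the jaws, within the pads' length; the fingertips stand 8 mm ahead of it and the grasp point (between the pads) lies 11 mm behind it; z points along the fingers, y is the line along which they close (so a half turn about z gives the same grasp; the last joint's range is limited). The gripper opens to 85 mm and grips with 20 to 120 N. Pads are 22 mm wide; open, the fingers measure 114 mm over their backs; the gripper's body (76 mm by 85 mm) begins 54 mm behind the grasp point. The pads swing forward as they close: fully open they stand 13 mm farther back than shut.
Start: joints at [-1.296, 0.048, 0.099, 1.622, 0, 1.443], TCP at [0.206, -0.483, 0.239] pointing down, gripper open.
Joint ranges: [-2.91, 2.91], [-0.99, 1.94], [-1.21, 1.42], [-2.12, 2.29], [-1.49, 1.47], [-3.14, 3.14]. Speed limits (rad/s): [2.79, 2.79, 3.14, 3.14, 3.14, 3.14].

### API

Orientations are given as a unit quaternion [x, y, z, w].
In Python, from cell import env, vision gives the robot as it stands.
- The arm moves only by the tool apply_moves, never from a script. Its argument "plan" is a list that holds one entry, the list of rows, each a list of 7 numbers: the shift along the tool's x, y, z in m, then the turn, a rotation vector about the tool's x, y, z in degrees, then the closure, from 0 (fully open) to 1 (shut). In form: [[[dx, dy, dz, wx, wy, wz, hand], ...]]. A call has 1 to 12 rows; each row shifts and turns the commanded pose from where the row before left it, along the tool's axes as they then stand; what a row does not reach is not made up. A row lasts 1/8 s, in which the tool goes at most 62.5 mm and 10.7 degrees, less where a joint would pass 70% of its speed; a pose out of reach is approached as far as the arm can. A call with a gripper value outside its range is refused whole. The fingers move at their own pace and stop on an object; the grip force is fixed at half the most. Time passes only in rows, so rows that do not move let the fingers close. It gives the time, the measured TCP pose, the force, the opening and the grip force at its end, in the units of the state.
- env.sense(): the state, without advancing time (a new reading comes with each control period).
- vision.grab_frame(name): name is "side" or "top" or "wrist"; returns a dict with "frame" (400x640x3 uint8, red, green, blue), "range_z" (400x640 float32, m along the optical axis (not along the pixel's ray), 0 where there is no reading), "vertical_fov" (degrees; the focal length in pixels is half the picture's height over the tangent of half this angle, whatever the lens; pixels are square), "cx", "cy" (the principal point, pixels), "R" (3x3) and "t" (3): a world point X has camera coordinates R X + t; the wrist camera has in their place "tool_from_camera" (4x4, takes a point from camera to tool coordinates, whose origin is the TCP and whose axes are the flange's). Camera axes: x right, y down, z forward; pixel columns grow to the right and rows downward; lengths in m; the calibration is good to about 2 mm. The wrist camera is an equidistant fisheye: a pixel r from the principal point sees the ray r / f radians off the axis. A picture is of the moment at which its call begins: read the wrist's pose just before it.
- env.finish_job(): hands the job in; it is judged then, once.
The state is a dict: "time": time; "q": joint angles; "dq": joint speeds; "tau": joint torques, N m; "position": TCP position; "ee_rot": TCP orientation; "force": force on the tool from outside, world axes, zero at the start; "wrist_torque": the same for the moment, N m; "gripper_width": opening from 0.0 (shut) to 1.0 (fully open); "grasp_force": force on a finger pad.
Only numpy, scipy, OpenCV 4.12 (cv2) and the standard library are available. Lean on these libraries where they do the work, as an engineer would, in place of code of your own. Each camera call takes 0.05 s, during which the arm holds its last target. There are 200 camera calls.

### The job

Start the kiln's vent purge: with the damper still fully home, press the blue, then the yellow, then the green key on the console all the way down, one at a time and letting each spring back up, and leave the red stop key alone. Then pull the vent's slide damper out by its upright black grip until its white pointer lies over the red band, and finish while still holding it there with the gripper, steady, since it springs shut when let go. Do not shift or knock over the mugs, jars and other things standing about.

Things in the scene. Friction and masses are not known exactly. Their poses are not given: they have to be found in the camera images.
- vent: grey steel vent box, fixed, 260 (x) by 160 (y) by 80 mm high; origin at the centre of its underside on the table, z up. Its own -x (roughly towards the robot) is the way the damper pulls out; a pipe leaves its +x end. Steel guide rails 7 mm high run along the top, 40 mm either side of the middle; a black scale strip lies left (+y) of them
- damper: slide damper on the vent: aluminium blade, top 6 mm above the box top, with an upright black grip plate 14 mm thick along x, 44 mm wide along y. Origin under the grip's middle, level with the box top; axes as the vent's. Fully home it lies at x = +30 mm, y = 0 of the vent; slides 0 to 90 mm along the vent's -x against a spring, about 4 N at home, 12 N at the stop; springs home when let go
- damper_grip (a point): middle of the top edge of the black grip plate, 45 mm above the blade and 131 mm above the table; axes as the vent's
- damper_pointer (a point): tip of the white pointer (3 mm thick along x) that sticks out from the damper to the left (+y), 55 mm from the middle of the grip at the same x, and passes above the red band
- band: red band on the vent's scale strip, fixed: 16 mm along the vent's x, 22 mm along y, 3 mm thick; origin at the centre of its underside, axes as the vent's; 40 to 75 mm of pull bring the pointer over its centre
- console: grey key console, fixed, 160 mm wide (y), 40 mm high, a dark display at its far (+x) end; four keys in a square of 68 mm pitch centred on the origin, in black collars 44 mm across, 12 mm high. Origin on the table, z up. The colours' corners vary. Key tops stand 62 mm above the table, 10 mm above the collars; a key starts to move at 1.5 N and is fully down (6 mm) at 5 N
- blue_top (a point): centre of the top face of the blue key, a round cap 28 mm across; z up
- blue (a joint): travel of the blue key in m: 0 up, 0.006 fully down; it springs back
- yellow_top (a point): centre of the top face of the yellow key, a round cap 28 mm across; z up
- yellow (a joint): travel of the yellow key in m: 0 up, 0.006 fully down; it springs back
- green_top (a point): centre of the top face of the green key, a round cap 28 mm across; z up
- green (a joint): travel of the green key in m: 0 up, 0.006 fully down; it springs back
- red_top (a point): centre of the top face of the red key, a round cap 28 mm across; z up
- red (a joint): travel of the red key in m: 0 up, 0.006 fully down; it springs back
- mug_white: white mug, 84 mm across, 75 mm high, near the vent's front end; origin at the centre of its underside
- mug_clay: terracotta mug, 86 mm across, 80 mm high, left of the vent; origin at the centre of its underside
- slip_jar: closed slip jar, 72 mm across, 75 mm high, behind the console; origin at the centre of its underside
- kiln_post: off-white kiln post, 40 mm across, 70 mm high, right of the console; origin at the centre of its underside
- glaze: clear bottle with black cap, 60 mm across, 130 mm high, behind the console; origin at the centre of its underside
- brush: wooden brush lying on the table near the robot; origin on its underside near its middle

How it is judged:
On the way, in this order (a step that is already met when the one before it is completed fails the run):
1. the blue key is pressed, the other keys up and the damper still home (value of joint blue above 0.004 m and value of joint each of yellow, green, red below 0.002 m and x of damper_pointer in the frame of vent above 0.022 m), for 0.03 s.
2. the yellow key is pressed, the other keys up and the damper still home (value of joint yellow above 0.004 m and value of joint each of blue, green, red below 0.002 m and x of damper_pointer in the frame of vent above 0.022 m), for 0.03 s.
3. the green key is pressed, the other keys up and the damper still home (value of joint green above 0.004 m and value of joint each of blue, yellow, red below 0.002 m and x of damper_pointer in the frame of vent above 0.022 m), for 0.03 s.
4. the damper is held in the gripper with its pointer over the red band, all keys up (x of damper_pointer in the frame of band between -0.009 and 0.009 m and linear speed of damper below 0.01 m/s and contact force between the fingers and damper above 3 N and value of joint each of blue, yellow, green, red below 0.002 m), for 0.3 s.
At the end, for the whole second after the job is handed in: the pointer is within 9 mm of the red band's centre line along the pull, the damper is still (under 10 mm/s) and the fingers bear on it with more than 3 N; all four keys are up (under 2 mm) (all of step 4); the arm keeps its last pose, push and grip.
It fails at once if the red stop key is pressed (more than 2 mm) (value of joint red above 0.002 m).
It fails at once if two keys are down at once (value of joint each of blue, yellow above 0.003 m or value of joint each of blue, green above 0.003 m or value of joint each of yellow, green above 0.003 m).
It fails at once if a bystander is shifted by more than 30 mm (distance of any of mug_white, mug_clay, slip_jar, glaze, brush, kiln_post from where it was at the start of the episode above 0.03 m).
It also fails if it takes over 50 s, if anything falls off the work surface, if the arm or the gripper's body presses on something with over 40 N, if the wrist force passes 120 N, or if a joint passes its speed limit or range.

## Working session

There is one attempt and no reset: what is moved stays moved. The work goes in short steps, Python scripts to look and compute and a tool call to move; the robot and the scene stay as the last step left them, time stands still between calls to the robot, and variables do not carry over. Pictures are saved under pics/ and viewed, at most 10 in all, crops included, and the job is handed in when it is done.

Besides the shell and the picture viewer there is one more tool, called after ">>>" as a command line: name --argument value ..., lists and objects as JSON in quotes. apply_moves: Moves the arm, as the interface text tells. Its arguments: {"type":"object","properties":{"plan":{"type":"array","items":{"type":"array","items":{"type":"array","items":{"type":"number"}}}}},"required":["plan"]}

```bash
mkdir -p pics; cat > h.py <<'E'
import numpy as np, cv2
from cell import env, vision
def grab(n):
    f=vision.grab_frame(n); return f
def pts(f):
    h,w=f['range_z'].shape; fl=h/2/np.tan(np.radians(f['vertical_fov'])/2)
    v,u=np.mgrid[:h,:w]; z=f['range_z']
    c=np.stack([(u-f['cx'])/fl*z,(v-f['cy'])/fl*z,z],-1)
    return (c-np.array(f['t']))@np.array(f['R'])
E
python3 - <<'E'
from h import *
s=env.sense(); print({k:np.round(v,3) for k,v in s.items()})
for n in ('top','side'):
    f=grab(n); cv2.imwrite(f'pics/{n}1.png',f['frame'][...,::-1]); np.savez(f'{n}.npz',**f)
    print(n,f['vertical_fov'],f['t'])
E
```

```text
{'time': np.float64(0.0), 'q': array([-1.296,  0.049,  0.098,  1.622, -0.   ,  1.443]), 'dq': array([ 0.001,  0.   ,  0.   , -0.   ,  0.   ,  0.001]), 'tau': array([-0.0000e+00, -3.3878e+01,  3.2002e+01,  2.0000e-02, -0.0000e+00,
       -0.0000e+00]), 'position': array([ 0.206, -0.482,  0.238]), 'ee_rot': array([ 0.98 ,  0.2  , -0.   , -0.001]), 'force': array([-0.364, -0.447, -0.007]), 'wrist_torque': array([-0.009, -0.027, -0.08 ]), 'grasp_force': np.float64(0.0), 'gripper_width': np.float64(1.002)}
top 53.32290357368112 [-0.02999396  0.52539608  1.17077264]
side 45.949192256539575 [-0.51156923  0.16715689  1.18217786]
```

View pics/top1.png

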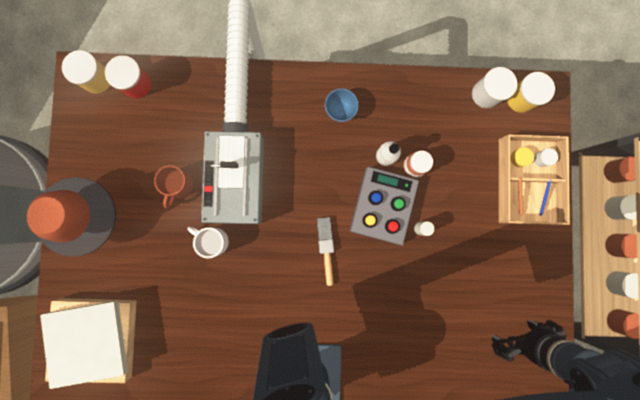

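View pics/side1.png

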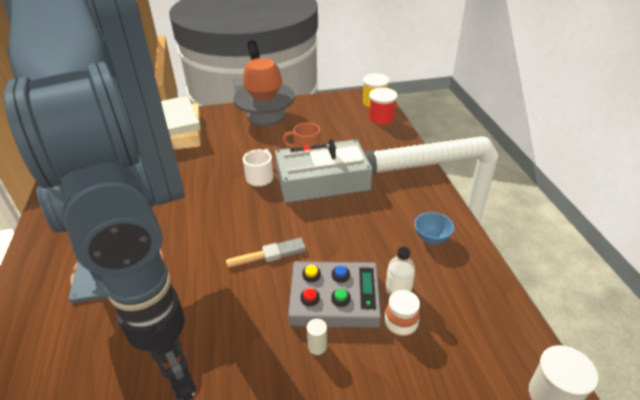

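The top view shows the keys at blue (376,198), green (399,204), yellow (371,220) and red (393,226). The vent is around (232,177), with the grip near (228,165), the red band at (208,188) and the white mug at (210,242). The side view agrees.

```bash
cat > m.py <<'E'
from h import *
f=dict(np.load('top.npz')); P=pts(f); hsv=cv2.cvtColor(f['frame'],cv2.COLOR_RGB2HSV)
fl=200/np.tan(np.radians(f['vertical_fov'])/2)
def ray(u,v,z):
    R=f['R'];o=-R.T@f['t'];d=R.T@np.array([(u-f['cx'])/fl,(v-f['cy'])/fl,1]);return o+d*(z-o[2])/d[2]
H,S,V=hsv[...,0],hsv[...,1],hsv[...,2]
def blob(name,m,box,z):
    u0,v0,u1,v1=box; k=np.zeros_like(m);k[v0:v1,u0:u1]=m[v0:v1,u0:u1]
    n,l,st,c=cv2.connectedComponentsWithStats(k.astype(np.uint8)); i=1+st[1:,4].argmax()
    print(name,st[i],c[i].round(1),'ray',ray(*c[i],z).round(4),'depth',np.median(P[l==i],0).round(4)); return l==i
K=(355,180,415,240); sat=(S>130)&(V>80)
blob('blue',sat&(H>100)&(H<130),K,.062);blob('green',sat&(H>45)&(H<85),K,.062)
blob('yellow',sat&(H>20)&(H<35),K,.062);blob('red',sat&((H<8)|(H>172)),K,.062)
blob('band',sat&((H<8)|(H>172)),(200,170,218,205),.085)
vent=(P[...,2]>.07)&(P[...,2]<.1);b=np.zeros_like(vent);b[125:230,195:270]=vent[125:230,195:270]
cn=max(cv2.findContours(b.astype(np.uint8),0,2)[0],key=cv2.contourArea);r=cv2.minAreaRect(cn)
bp=cv2.boxPoints(r);print(r,[ray(*p,.08).round(3) for p in bp])
g=np.zeros_like(vent);g[140:190,212:245]=P[140:190,212:245,2]>.115
print('grip',g.sum(),P[g].mean(0),P[g].min(0),P[g].max(0))
Y=P[g][:,:2];print(cv2.minAreaRect(Y.astype(np.float32)))
c=f['frame'][100:260,140:280][...,::-1];cv2.imwrite('pics/c.png',cv2.resize(c,None,fx=3.5,fy=3.5,interpolation=2))
E
python3 m.py
```

```text
blue [371 193  11  10  86] [375.7 197.3] ray [ 0.5302 -0.1814  0.062 ] depth [ 0.5308 -0.1819  0.0607]
green [394 199  10  10  73] [398.6 203.2] ray [ 0.515  -0.2482  0.062 ] depth [ 0.5154 -0.2488  0.0629]
yellow [365 216  10   9  69] [369.9 219.9] ray [ 0.4643 -0.166   0.062 ] depth [ 0.4642 -0.1663  0.062 ]
red [387 221  12  11 105] [392.6 226. ] ray [ 0.4491 -0.232   0.062 ] depth [ 0.449  -0.2322  0.0607]
band [204 185   9   8  58] [208.1 188.2] ray [0.5388 0.2948 0.085 ] depth [0.5391 0.2953 0.0828]
((231.37518310546875, 173.61825561523438), (57.303401947021484, 97.77510833740234), 1.5481575727462769) [array([0.444, 0.31 , 0.08 ]), array([0.722, 0.316, 0.08 ]), array([0.724, 0.154, 0.08 ]), array([0.445, 0.15 , 0.08 ])]
grip 106 [0.59166357 0.21611767 0.21021654] [0.44257025 0.01443962 0.11724781] [0.61130384 0.25582024 1.20481216]
((0.5355446338653564, 0.12790769338607788), (0.29172778129577637, 0.031175076961517334), 56.76890563964844)
```

View pics/c.png

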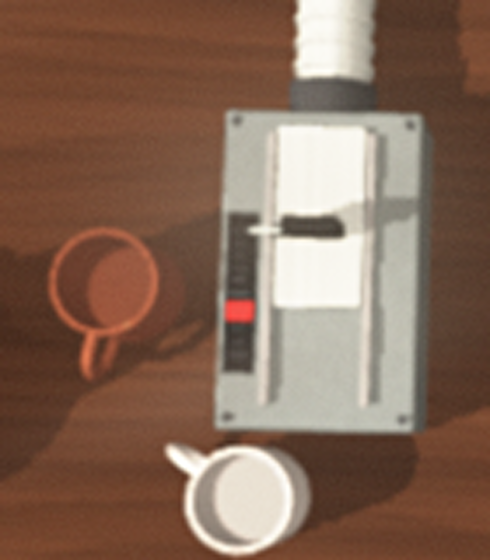

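The crop shows the damper home: grip at crop (313,228), pointer tip at (250,231), band at (239,311). The vent is yawed about -2°. I'll move above the blue key with the fingers shut.

>>> apply_moves --plan '[[[0.046, -0.0167, 0, 0, 0, 0, 1], [0.046, -0.0167, 0, 0, 0, 0, 1], [0.046, -0.0167, 0, 0, 0, 0, 1], [0.046, -0.0167, 0, 0, 0, 0, 1], [0.046, -0.0167, 0, 0, 0, 0, 1], [0.046, -0.0167, 0, 0, 0, 0, 1], [0.046, -0.0167, 0, 0, 0, 0, 1], [0.046, -0.0167, 0, 0, 0, 0, 1], [0.046, -0.0167, 0, 0, 0, 0, 1], [0, 0, 0, 0, 0, 0, 1], [0, 0, 0, 0, 0, 0, 1]]]'

```text
time: 1.48
position: [0.5272, -0.1825, 0.2387]
ee_rot: [0.98, 0.2, -0.001, -0.0]
force: [-0.6, -0.8, -0.6]
gripper_width: 0.001
grasp_force: 0.0
```

```bash
cat > w.py <<'E'
from h import *
from scipy.spatial.transform import Rotation as Ro
def wrist():
    s=env.sense(); f=grab('wrist'); f['p']=s['position']; f['Rt']=Ro.from_quat(s['ee_rot']).as_matrix(); return f
def wray(f,u,v,z):
    fl=200/np.tan(np.radians(f['vertical_fov'])/2); a=np.array([u-f['cx'],v-f['cy']]); r=np.linalg.norm(a);th=r/fl
    d=np.append(a/max(r,1e-9)*np.sin(th),np.cos(th)); T=np.array(f['tool_from_camera'])
    o=f['p']+f['Rt']@T[:3,3]; d=f['Rt']@T[:3,:3]@d; return o+d*(z-o[2])/d[2]
def blobs(f,jobs):
    hsv=cv2.cvtColor(f['frame'],cv2.COLOR_RGB2HSV);H,S,V=[hsv[...,i].astype(int) for i in range(3)]
    for name,lo,hi,z in jobs:
        m=(((H-lo)%180)<=((hi-lo)%180))&(S>130)&(V>70)
        n,l,st,c=cv2.connectedComponentsWithStats(m.astype(np.uint8))
        for i in (1+np.argsort(-st[1:,4])[:3]):
            if st[i,4]>60: print(name,st[i],c[i].round(),wray(f,*c[i],z).round(4))
E
python3 - <<'E'
from w import *
f=wrist(); cv2.imwrite('pics/w1.png',f['frame'][...,::-1])
blobs(f,[('blue',100,130,.062),('green',45,85,.062),('yellow',20,35,.062),('red',172,8,.062)])
E
```

```text
blue [306 163  28  28 617] [320. 176.] [ 0.5321 -0.1819  0.062 ]
blue [566 262  40  39 144] [587. 280.] [ 0.5553 -0.6505  0.062 ]
green [344 120  51  44 691] [371. 143.] [ 0.5844 -0.2155  0.062 ]
green [358 200  26  26 525] [370. 213.] [ 0.5168 -0.247   0.062 ]
yellow [614 100  26  38 852] [627. 117.] [ 0.8109 -0.5716  0.062 ]
yellow [270 212  27  28 575] [283. 225.] [ 0.4672 -0.1668  0.062 ]
yellow [591 192  23  33 452] [603. 209.] [ 0.6637 -0.5927  0.062 ]
red [  0   6  18  56 404] [ 7. 35.] [0.5609 0.3561 0.062 ]
red [591 318  28  31 316] [603. 332.] [ 0.4769 -0.8394  0.062 ]
red [539 386  27  14 127] [551. 395.] [ 0.3011 -0.8293  0.062 ]
```

View pics/w1.png

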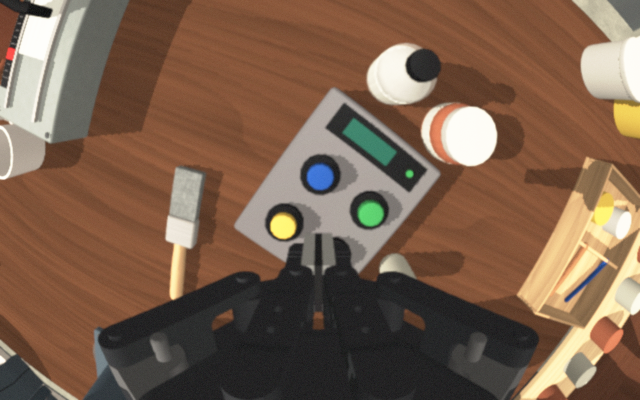

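The wrist view shows blue at (320,176), yellow at (283,225) and green at (370,213). These agree with the top view to within 3 mm, so I'll descend on blue.

>>> apply_moves --plan '[[[0.004, 0.001, 0.05, 0, 0, 0, 1], [0, 0, 0.05, 0, 0, 0, 1], [0, 0, 0.05, 0, 0, 0, 1], [0, 0, 0.01, 0, 0, 0, 1], [0, 0, 0.008, 0, 0, 0, 1], [0, 0, 0.004, 0, 0, 0, 1], [0, 0, 0, 0, 0, 0, 1], [0, 0, 0, 0, 0, 0, 1]]]'

```text
time: 2.52
position: [0.5331, -0.1827, 0.0693]
ee_rot: [0.98, 0.2, 0.001, 0.001]
force: [-0.3, -1.3, 1.8]
gripper_width: 0.004
grasp_force: 0.9
```

>>> apply_moves --plan '[[[0, 0, 0.004, 0, 0, 0, 1], [0, 0, 0, 0, 0, 0, 1]]]'

```text
time: 2.78
position: [0.5331, -0.1826, 0.0644]
ee_rot: [0.98, 0.2, 0.001, 0.001]
force: [1.0, -1.8, 4.9]
gripper_width: 0.002
grasp_force: 2.3
```

>>> apply_moves --plan '[[[0, 0, 0.0025, 0, 0, 0, 1], [0, 0, 0, 0, 0, 0, 1], [0, 0, 0, 0, 0, 0, 1]]]'

```text
time: 3.15
position: [0.5332, -0.1826, 0.0639]
ee_rot: [0.98, 0.2, 0.002, 0.001]
force: [-1.9, -0.5, 12.3]
gripper_width: -0.002
grasp_force: 6.0
```

>>> apply_moves --plan '[[[0, 0, -0.04, 0, 0, 0, 1], [0, 0, 0, 0, 0, 0, 1], [-0.028, -0.0206, 0, 0, 0, 0, 1], [-0.028, -0.0206, 0, 0, 0, 0, 1], [0, 0, 0, 0, 0, 0, 1], [0, 0, 0.02, 0, 0, 0, 1], [0, 0, 0.01, 0, 0, 0, 1], [0, 0, 0.006, 0, 0, 0, 1], [0, 0, 0.004, 0, 0, 0, 1], [0, 0, 0, 0, 0, 0, 1], [0, 0, 0, 0, 0, 0, 1]]]'

```text
time: 4.53
position: [0.4639, -0.1654, 0.0639]
ee_rot: [0.98, 0.2, -0.0, -0.0]
force: [-7.4, 3.8, 15.3]
gripper_width: 0.0
grasp_force: 7.8
```

Yellow is bottomed. Next is green.

>>> apply_moves --plan '[[[0, 0, -0.04, 0, 0, 0, 1], [0, 0, 0, 0, 0, 0, 1], [0.0079, 0.048, 0, 0, 0, 0, 1], [0.0079, 0.048, 0, 0, 0, 0, 1], [0, 0, 0, 0, 0, 0, 1], [0, 0, 0.02, 0, 0, 0, 1], [0, 0, 0.01, 0, 0, 0, 1], [0, 0, 0.006, 0, 0, 0, 1], [0, 0, 0.004, 0, 0, 0, 1], [0, 0, 0, 0, 0, 0, 1], [0, 0, 0, 0, 0, 0, 1]]]'

```text
time: 5.9
position: [0.5154, -0.247, 0.0639]
ee_rot: [0.98, 0.2, -0.0, -0.0]
force: [-7.1, 3.7, 12.6]
gripper_width: -0.002
grasp_force: 6.4
```

Green is bottomed. I'll lift clear with the gripper opening and compute the grip, band and vent yaw.

>>> apply_moves --plan '[[[0, 0, -0.05, 0, 0, 0, 1], [0, 0, -0.055, 0, 0, 0, 0], [0, 0, -0.055, 0, 0, 0, 0], [0, 0, -0.03, 0, 0, 0, 0], [0, 0, 0, 0, 0, 0, 0]]]'

```text
time: 6.52
position: [0.5179, -0.2487, 0.2551]
ee_rot: [0.98, 0.2, 0.003, 0.003]
force: [0.2, -0.3, -0.3]
gripper_width: 0.846
grasp_force: 0.0
```

```bash
python3 - <<'E'
from h import *
f=dict(np.load('top.npz')); R=f['R'];fl=200/np.tan(np.radians(f['vertical_fov'])/2)
def ray(u,v,z):
    o=-R.T@f['t'];d=R.T@np.array([(u-f['cx'])/fl,(v-f['cy'])/fl,1]);return (o+d*(z-o[2])/d[2]).round(4)
c=lambda u,v,z: ray(140+u/3.5-.4,100+v/3.5-.4,z)
print('grip',c(313,226,.131),'L',c(282,223,.131),'R',c(343,229,.131))
print('tip',c(250,231,.09),'band',c(239,311,.085))
print('edge',c(226,110,.08),c(216,430,.08),'R',c(422,117,.08),c(415,431,.08))
E
```

```text
grip [0.6018 0.2302 0.131 ] L [0.6033 0.2541 0.131 ] R [0.6002 0.2071 0.131 ]
tip [0.6021 0.2884 0.09  ] band [0.538  0.2953 0.085 ]
edge [0.7019 0.3151 0.08  ] [0.4424 0.31   0.08  ] R [0.7019 0.1562 0.08  ] [0.4464 0.1515 0.08  ]
```

>>> apply_moves --plan '[[[0.0294, -0.0453, 0, 0, 0, 0, 0], [0.0294, -0.0453, 0, 0, 0, 0, 0], [0.0294, -0.0453, 0, 0, 0, 0, 0], [0.0294, -0.0453, 0, 0, 0, 0, 0], [0.0294, -0.0453, 0, 0, 0, 0, 0], [0.0294, -0.0453, 0, 0, 0, 0, 0], [0.0294, -0.0453, 0, 0, 0, 0, 0], [0.0294, -0.0453, 0, 0, 0, 0, 0], [0.0294, -0.0453, 0, 0, 0, 0, 0], [0, 0, 0, 0, 0, 0, 0]]]'

```text
time: 7.78
position: [0.5987, 0.2347, 0.2472]
ee_rot: [0.979, 0.203, -0.002, -0.0]
force: [0.2, -0.9, -0.4]
gripper_width: 1.002
grasp_force: 0.0
```

>>> apply_moves --plan '[[[0, 0, 0, 0, 0, -9.7, 0], [0, 0, 0, 0, 0, -9.7, 0], [0, 0, 0, 0, 0, -9.7, 0], [0, 0, 0, 0, 0, -9.7, 0], [0, 0, 0, 0, 0, -9.7, 0], [0, 0, 0, 0, 0, -9.7, 0], [0, 0, 0, 0, 0, -9.7, 0], [0, 0, 0, 0, 0, 0, 0], [0, 0, 0, 0, 0, 0, 0]]]'

```text
time: 8.9
position: [0.5996, 0.2302, 0.2501]
ee_rot: [0.702, 0.712, -0.001, -0.0]
force: [1.3, 0.2, 0.4]
gripper_width: 0.998
grasp_force: 0.0
```

```bash
python3 - <<'E'
from w import *
f=wrist(); cv2.imwrite('pics/w2.png',f['frame'][...,::-1]); np.savez('w2.npz',**f)
print(env.sense()['q'].round(2),f['p'].round(4))
blobs(f,[('red',172,8,.085)])
E
```

```text
[ 0.26  0.38  0.5   1.7  -0.    1.82] [0.5996 0.2302 0.2501]
red [ 216    0  108   62 2633] [279.  25.] [0.56   0.3879 0.085 ]
red [248 105  19  24 440] [257. 116.] [0.5398 0.2965 0.085 ]
```

View pics/w2.png

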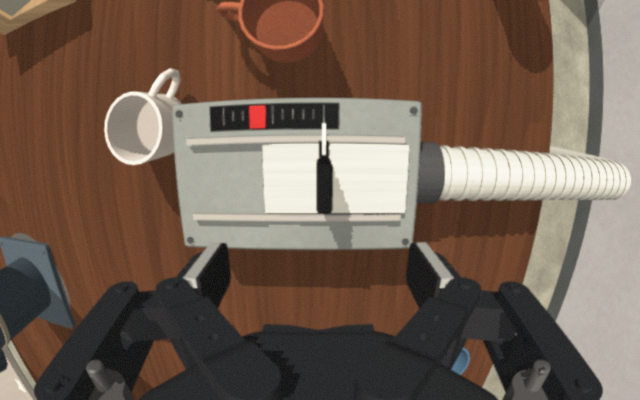

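The wrist view shows the grip plate at u≈324, v 155–213, the pointer tip at (324,124) and the red band at (257,116). The plate lies along the jaw's gap.

```bash
python3 - <<'E'
from w import *
f=dict(np.load('w2.npz'))
for n,u,v,z in [('gripfar',324.5,157,.131),('gripnear',325,213,.131),('gripmid',325,190,.131),('tip',324,124,.09),('tipbase',324,153,.09),('band',257,116,.085),('rail',188,142,.087),('rail2',405,139,.087),('railb',195,217,.087),('railb2',402,216,.087)]: print(n,wray(f,u,v,z).round(4))
z=f['range_z'];print(z[185,300:350].round(3))
E
```

```text
gripfar [0.6047 0.2629 0.131 ]
gripnear [0.606  0.2144 0.131 ]
gripmid [0.6056 0.2349 0.131 ]
tip [0.6046 0.2891 0.09  ]
tipbase [0.605  0.2613 0.09  ]
band [0.5396 0.2968 0.085 ]
rail [0.4665 0.273  0.087 ]
rail2 [0.6848 0.2772 0.087 ]
railb [0.4681 0.1927 0.087 ]
railb2 [0.6877 0.1975 0.087 ]
[0.306 0.306 0.305 0.307 0.306 0.306 0.306 0.306 0.305 0.306 0.305 0.306
 0.306 0.306 0.306 0.306 0.263 0.261 0.259 0.26  0.26  0.261 0.261 0.26
 0.259 0.261 0.259 0.26  0.26  0.26  0.259 0.261 0.262 0.306 0.305 0.307
 0.307 0.307 0.307 0.306 0.306 0.307 0.307 0.305 0.306 0.305 0.306 0.306
 0.306 0.306]
```

>>> apply_moves --plan '[[[0.0043, 0.005, 0, 0, 0, 0, 0], [0, 0, 0.045, 0, 0, 0, 0], [0, 0, 0.045, 0, 0, 0, 0], [0, 0, 0.035, 0, 0, 0, 0], [0, 0, 0.018, 0, 0, 0, 0], [0, 0, 0, 0, 0, 0, 0], [0, 0, 0, 0, 0, 0, 0]]]'

```text
time: 9.82
position: [0.6062, 0.2356, 0.1099]
ee_rot: [0.701, 0.713, 0.001, 0.001]
force: [1.6, -0.4, 0.9]
gripper_width: 1.0
grasp_force: 0.0
```

>>> apply_moves --plan '[[[0, 0, 0.002, 0, 0, 0, 1], [0, 0, 0, 0, 0, 0, 1], [0, 0, 0, 0, 0, 0, 1], [0, 0, 0, 0, 0, 0, 1], [0, 0, 0, 0, 0, 0, 1], [0, 0, 0, 0, 0, 0, 1], [0, 0, 0, 0, 0, 0, 1]]]'

```text
time: 10.7
position: [0.6046, 0.2353, 0.1062]
ee_rot: [0.701, 0.713, -0.0, -0.0]
force: [-2.4, -0.7, 3.1]
gripper_width: 0.156
grasp_force: 60.7
```

Gripped at about 14 mm opening. Pulling.

>>> apply_moves --plan '[[[0, -0.006, 0, 0, 0, 0, 1], [0, -0.008, 0, 0, 0, 0, 1], [0, -0.008, 0, 0, 0, 0, 1], [0, -0.008, 0, 0, 0, 0, 1], [0, -0.008, 0, 0, 0, 0, 1], [0, -0.008, 0, 0, 0, 0, 1], [0, -0.008, 0, 0, 0, 0, 1], [0, -0.006, 0, 0, 0, 0, 1], [0, -0.004, 0, 0, 0, 0, 1], [0, 0, 0, 0, 0, 0, 1], [0, 0, 0, 0, 0, 0, 1]]]'

```text
time: 12.08
position: [0.5443, 0.2344, 0.1062]
ee_rot: [0.701, 0.713, 0.003, 0.002]
force: [9.2, 1.3, -2.2]
gripper_width: 0.154
grasp_force: 59.9
```

```bash
python3 - <<'E'
from w import *
a=wrist(); t=grab('top')
A=cv2.resize(a['frame'][60:260,130:400],(540,400)); B=cv2.resize(t['frame'][140:220,190:260],(350,400))
print(a['p'].round(4)); np.savez('w3.npz',**a)
cv2.imwrite('pics/w3.png',np.hstack([A,B[:,:250]])[...,::-1])
blobs(a,[('red',172,8,.085)])
E
```

```text
[0.5443 0.2344 0.1062]
red [ 292  103   34   45 1439] [308. 124.] [0.5389 0.2971 0.085 ]
red [ 288    0  109   38 1387] [341.  14.] [0.5541 0.3549 0.085 ]
```

View pics/w3.png

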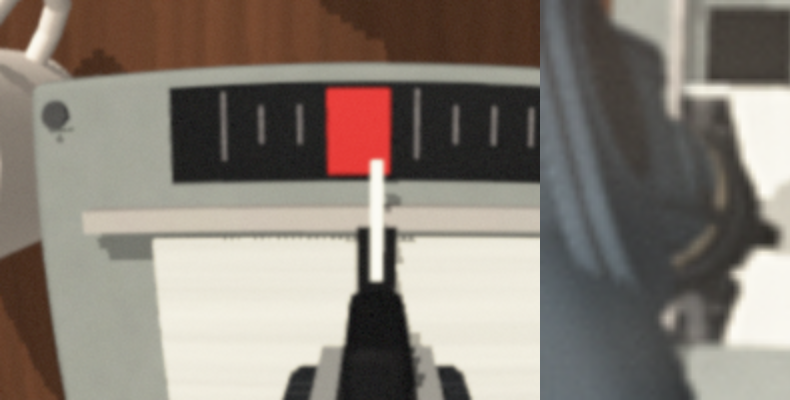

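The pointer is at crop u=376 and the band centre at 358, so the pull is about 4.4 mm short. I'll pull that much further.

>>> apply_moves --plan '[[[0, -0.0025, 0, 0, 0, 0, 1], [0, -0.0025, 0, 0, 0, 0, 1], [0, 0, 0, 0, 0, 0, 1], [0, 0, 0, 0, 0, 0, 1], [0, 0, 0, 0, 0, 0, 1], [0, 0, 0, 0, 0, 0, 1], [0, 0, 0, 0, 0, 0, 1]]]'

```text
time: 13.05
position: [0.5396, 0.2344, 0.1062]
ee_rot: [0.701, 0.713, 0.003, 0.002]
force: [9.4, 1.5, -1.6]
gripper_width: 0.16
grasp_force: 59.9
```

```bash
python3 - <<'E'
from w import *
a=wrist(); A=cv2.resize(a['frame'][60:260,130:400],(540,400))
print(a['p'].round(4),env.sense()['dq'].round(3)); cv2.imwrite('pics/w4.png',A[...,::-1])
E
```

```text
[0.5396 0.2344 0.1062] [ 0.001 -0.     0.002 -0.001  0.001  0.   ]
```

View pics/w4.png

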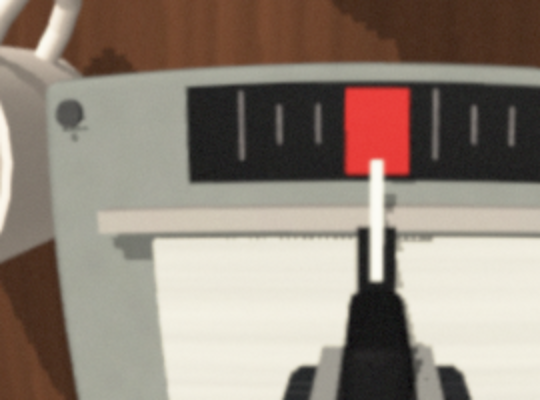

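The pointer (u=376) now lies over the band's centre (377) and is steady, so I'm handing in.

```bash
python3 -c "
from cell import env
print(env.finish_job())"
```

```text
the job is handed in; nothing more can be done
None
```

I pressed blue, yellow and green to the bottom in that order, then pulled the damper until its pointer lay over the centre of the red band, and handed the job in with the gripper still holding it steady (the hand-in returned no verdict).

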